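# Uncover the filling port of the large rivet hopper

### The job

Two rivet hoppers stand on the bench, each with a dust cover on a single pivot pin over the round filling port in its top. On the larger hopper, swing the dust cover aside by its upright knob, counterclockwise seen from above, until no part of the port is covered, and leave it there. Leave the smaller hopper's cover shut.

Things in the scene. Friction and masses are not known exactly. Their poses are not given: they have to be found in the camera images.
- large_cover (a joint): Angle (rad) of the large hopper's dust cover: 0 centred over the port, growing counterclockwise from above; starts at 0 to 0.25, port wholly clear from 0.97, stop at 1.6. Light pivot friction (about 1 N at the knob), no spring: it stays where left. Cover: 5 mm dark steel plate, upper face 76 mm above the bench, a 68 mm disc on a 24 mm wide strap, disc centre 60 mm from the pivot pin.
- large_knob (a point): Middle of the upright steel knob on the large cover's disc: a round post 20 mm in diameter, 30 mm high, from 76 to 106 mm above the bench. The point is on its axis, 91 mm above the bench, 78 mm horizontally from the pivot axis, about which it moves on a level circle. Nothing within 60 mm of it stands more than 12 mm above the hopper's top plate.
- large_pivot (a point): The large cover's pivot pin: vertical axis, fixed to the hopper; the point is on it at the cover's upper face, 76 mm above the bench. The 16 mm brass pin head stands 7 mm above that. The large hopper is a fixed grey box 140 x 160 mm, 70 mm high, with a bare steel top plate and a 44 mm round port centred 60 mm from this pin, below the shut disc.
- small_cover (a joint): Angle (rad) of the smaller hopper's cover: 0 shut, growing counterclockwise from above; starts at 0 to 0.04, must stay below 0.12. That hopper is a fixed grey box of the same form, 110 x 120 mm, 55 mm high, with a 44 mm cover disc and a 16 mm knob, top 85 mm above the bench. The two stand side by side, centres at least 260 mm apart, either one on the left.
Things that resemble listed ones, but are neither listed nor needed, are in the scene too. What is shaped like the part that bears large_cover but purple or turquoise is not meant.

How it is judged:
At the end, for the whole second after the job is handed in: The large hopper's cover is at 0.97 rad or more (the port wholly uncovered) and at rest, and the smaller hopper's cover is still shut (below 0.12 rad) (value of joint large_cover above 0.97 rad and velocity of joint large_cover between -0.05 and 0.05 rad/s and value of joint small_cover below 0.12 rad); the robot touches nothing.
It fails at once if the smaller hopper's cover is swung open (0.12 rad or more) (value of joint small_cover above 0.12 rad).
It also fails if it takes over 32 s, if anything falls off the work surface, if the arm or the gripper's body presses on something with over 40 N, if the wrist force passes 120 N, or if a joint passes its speed limit or range.

### The arm

A 6-joint arm with a two-finger parallel gripper is mounted at the origin on the work surface. World frame = base frame: x ahead of the robot, y to its left, z up, the work surface at z = 0. Lengths are in m, angles in rad, forces in N, time in s.
With the tool pointing down it reaches from about 0.3 to 0.775 m from the base axis. Payload 14.6 kg.
Tool frame: the origin (TCP) lies at the centre of the arm's flange, where the gripper is bolted on; the fingertips stand 199 mm ahead of it and the grasp point (between the pads) lies 180 mm ahead of it; z points along the fingers, y is the line along which they close (so a half turn about z gives the same grasp; the last joint's range is limited). The gripper opens to 94 mm and grips with 3 to 60 N. Pads are 16 mm wide; open, the fingers measure 119 mm over their backs; the gripper's body (75 mm by 177 mm) begins 78 mm behind the grasp point.
Start: joints at [1.148, 0.3, 1.521, -0, 1.321, -0.067], TCP at [0.192, 0.516, 0.405] pointing down, gripper open.
Joint ranges: [-3.03, 3.03], [-0.79, 2.21], [0.23, 2.52], [-1.04, 4.18], [0, 3.07], [-2.55, 2.55]. Speed limits (rad/s): [2.22, 2.22, 2.57, 3.14, 3.14, 3.14].

### API

Orientations are given as a unit quaternion [w, x, y, z].
In Python, from cell import env, eyes gives the robot as it stands. The module is installed in compiled form; this text tells all that it offers.
- The arm moves only by the shell command python3 -m handwheel 'ROWS' [OPENING] [FORCE]. ROWS is JSON, one flat list of numbers, 6 for each row, row after row: the shift along the tool's x, y, z in units of 600 mm (1.0 is 600 mm), then the turn, a rotation vector about the tool's x, y, z in units of 30 degrees (1.0 is 30 degrees). A call has 1 to 8 rows; each row is the pose to reach, as a shift and turn from the pose commanded when the call began, along the tool's axes at that moment; what a row does not reach only later rows make up. A row lasts 1/10 s, in which the tool goes at most 50 mm and 8.59 degrees, less where a joint would pass 70% of its speed; a pose out of reach is approached as far as the arm can. A call with a number of a shift or a turn outside -1 to 1 is refused whole. A call with a gripper value outside its range is refused whole. OPENING is the opening, from -1 (shut) to 1 (fully open), set as the call begins (- or left out, the last holds). The fingers move at their own pace and stop on an object; FORCE is the grip in N (left out, the last holds). Time passes only in rows, so rows that repeat a pose let the fingers close. It gives the time, the measured TCP pose, the force, the opening and the grip force at its end, in the units of the state.
- env.sense(): the state, without advancing time (a new reading comes with each control period).
- eyes.grab_frame(name): name is "side" or "top" or "wrist"; returns a dict with "color" (400x640x3 uint8, red, green, blue), "camera_matrix" (3x3 intrinsics, pixels), "dist" ([k1, k2, p1, p2, k3] as OpenCV has them; the pictures are not rectified), "eye" and "attitude" of the camera in the world; the wrist camera has in their place "tool_from_camera" (4x4, takes a point from camera to tool coordinates, whose origin is the TCP and whose axes are the flange's). Camera axes: x right, y down, z forward; pixel columns grow to the right and rows downward; lengths in m; the calibration is good to about 2 mm. A picture is of the moment at which its call begins: read the wrist's pose just before it. There is no depth.
- env.close_job(): hands the job in; it is judged then, once.
The state is a dict: "t": time; "joint_pos": joint angles; "qvel": joint speeds; "tau": joint torques, N m; "tcp_pos": TCP position; "orientation": TCP orientation; "ft_force": force on the tool from outside, world axes, zero at the start; "moment": the same for the moment, N m; "opening": finger opening in m; "grasp_force": force on a finger pad.
Only numpy, scipy, OpenCV 4.12 (cv2) and the standard library are available. Lean on these libraries where they do the work, as an engineer would, in place of code of your own. Each camera call takes 0.05 s, during which the arm holds its last target. There are 200 camera calls.

## Working session

There is one attempt and no reset: what is moved stays moved. The work goes in short steps, Python scripts to look and compute and a shell command to move; the robot and the scene stay as the last step left them, time stands still between calls to the robot, and variables do not carry over. Pictures are saved under pics/ and viewed, at most 10 in all, crops included, and the job is handed in when it is done.

```bash
mkdir -p pics; cat > h.py <<'E'
import numpy as np,cv2
from cell import env,eyes
from scipy.spatial.transform import Rotation as R
def rot(q):
    q=np.array(q,float)
    return q if q.shape==(3,3) else R.from_quat(q[[1,2,3,0]]).as_matrix()
def cast(f,px,z):
    """pixels (n,2) -> points on plane height z (fixed cameras)"""
    n=cv2.undistortPoints(np.array(px,float).reshape(-1,1,2),np.array(f['camera_matrix']),np.array(f['dist'])).reshape(-1,2)
    d=np.c_[n,np.ones(len(n))]@rot(f['attitude']).T
    e=np.array(f['eye']); return e+d*((z-e[2])/d[:,2])[:,None]
E
python3 - <<'E'
from h import *
s=env.sense();print({k:np.round(v,3) for k,v in s.items()})
for n in("top","side"):
    f=eyes.grab_frame(n);cv2.imwrite(f"pics/{n}0.png",f['color'][...,::-1])
    print(n,f['eye'],f['attitude'],f['camera_matrix'])
E
```

```text
{'t': np.float64(0.0), 'joint_pos': array([ 1.148,  0.301,  1.522,  0.   ,  1.321, -0.067]), 'qvel': array([-0.002, -0.001, -0.   ,  0.001, -0.001,  0.   ]), 'tau': array([ 0.0000e+00, -5.3180e+01, -3.5274e+01,  7.1000e-02,  2.4000e-02,
       -0.0000e+00]), 'tcp_pos': array([0.192, 0.516, 0.404]), 'orientation': array([-0.   ,  0.177,  0.984, -0.001]), 'ft_force': array([-0.266, -0.654,  0.756]), 'moment': array([0.057, 0.008, 0.025]), 'grasp_force': np.float64(0.0), 'opening': np.float64(0.094)}
top [0.45834332 0.02763868 1.03089197] [ 0.00390796 -0.70658454  0.70746704 -0.01460821] [[402.67422767   0.         315.27275234]
 [  0.         402.67422767 200.12119942]
 [  0.           0.           1.        ]]
side [ 0.19062283 -0.44727396  0.77561822] [-0.31534812  0.90283623 -0.27828618  0.08943776] [[410.71639343   0.         315.8396759 ]
 [  0.         410.71639343 203.14612057]
 [  0.           0.           1.        ]]
```

View pics/top0.png

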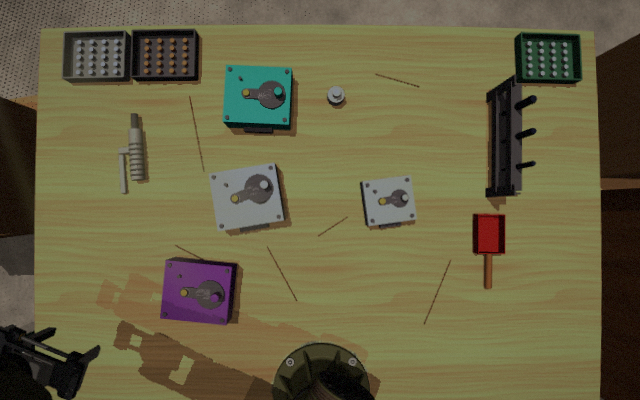

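View pics/side0.png

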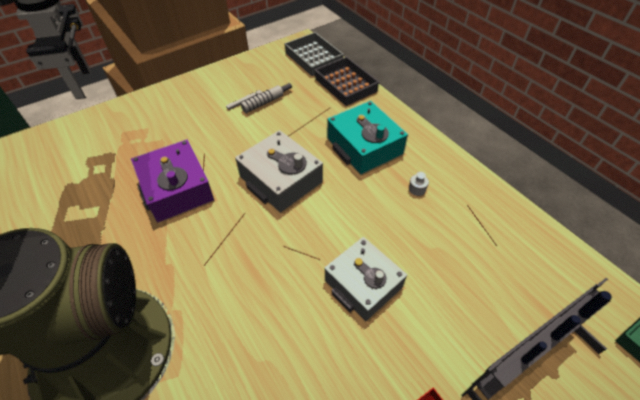

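The top view shows the large grey hopper around px (248,197), with its brass pin near (238,202) and its knob near (265,185). The small hopper is at (388,201), and the turquoise and purple ones are decoys. The side view shows the large one at (280,165). Next I'll measure pin and knob by colour, in both views.

```bash
python3 - <<'E'
from h import *
W={"top":(205,160,85,75),"side":(232,128,95,85)}
for n,(x,y,w,h) in W.items():
    f=eyes.grab_frame(n);c=f['color'][y:y+h,x:x+w]
    hsv=cv2.cvtColor(c,cv2.COLOR_RGB2HSV)
    m=cv2.inRange(hsv,(12,110,90),(32,255,255))
    k,l,st,ce=cv2.connectedComponentsWithStats(m)
    for i in range(1,k):
        if 8<st[i,4]<150: p=ce[i]+[x,y];print(n,'brass',p.round(1),st[i],cast(f,[p],.083).round(4))
    d=cv2.inRange(hsv,(0,0,0),(180,255,105))
    k,l,st,ce=cv2.connectedComponentsWithStats(d)
    for i in range(1,k):
        if st[i,4]>40:p=ce[i]+[x,y];print(n,'dark',p.round(1),st[i])
    cv2.imwrite(f"pics/{n}c.png",cv2.resize(c[...,::-1],None,fx=5,fy=5,interpolation=cv2.INTER_CUBIC)[:400,:480])
a,b=cv2.imread("pics/topc.png"),cv2.imread("pics/sidec.png")
o=np.zeros((400,800,3),np.uint8);o[:a.shape[0],:400]=a[:,:400];o[:b.shape[0],400:]=b[:400,:400];cv2.imwrite("pics/c.png",o)
E
```

```text
top brass [277.8 165.6] [71  4  4  5 11] [[0.5646 0.1015 0.083 ]]
top brass [234.3 198.2] [27 36  6  6 30] [[0.4879 0.2038 0.083 ]]
top brass [233.7 231.7] [21 69 17  6 71] [[0.4091 0.2051 0.083 ]]
top dark [269.4 212.1] [ 21   4  64  71 721]
top dark [254.8 190.2] [ 25  14  44  30 762]
side brass [271.2 151.2] [37 21  6  5 25] [[0.4886 0.2027 0.083 ]]
side brass [235.6 203.5] [ 0 63 10 22 62] [[0.3453 0.1084 0.083 ]]
side dark [289.  163.9] [ 36  25  38  22 408]
side dark [281.2 188.3] [   5   33   86   52 1657]
```

View pics/c.png

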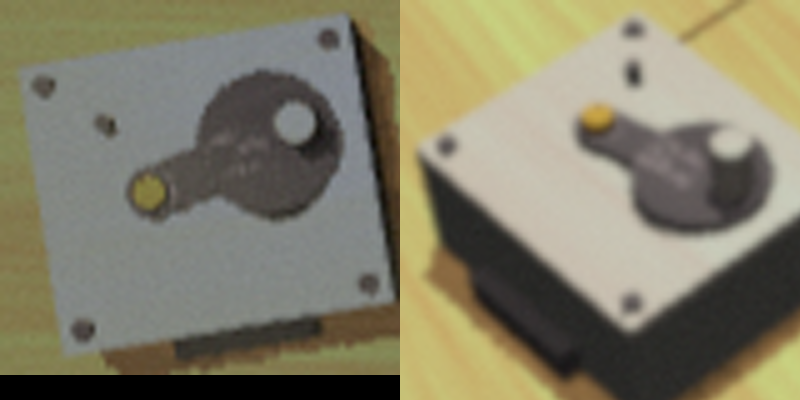

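The crop shows the pin at top px (234.5,198.2), with the knob cap at (264,184.6) in the top view and (298,156.4) in the side view. A small stop post sits at (226,185). Next I'll cross-check the knob and work out the approach and the arc.

```bash
cat > plan.py <<'E'
from h import *
piv=np.array([.4882,.2033]);
def go(s,xy,z,yaw_y=None):
    """shift (units) and z-turn (units) in tool frame to TCP xy,z with tool y along world angle yaw_y"""
    Rt=rot(s['orientation']);d=Rt.T@(np.r_[xy,z]-s['tcp_pos'])/.6
    t=0
    if yaw_y is not None:
        c=np.arctan2(Rt[1,1],Rt[0,1]);a=(yaw_y-c+np.pi/2)%np.pi-np.pi/2;t=-a   # tool z is down
    return np.round(np.r_[d,t/np.radians(30)],3)
E
python3 - <<'E'
from plan import *
a=cast(eyes.grab_frame("top"),[[264,184.6]],.106)[0];b=cast(eyes.grab_frame("side"),[[298,156.4]],.106)[0]
k=(a+b)[:2]/2;r=k-piv;ang=np.arctan2(r[1],r[0])
print(a,b,'knob',k,'r',np.hypot(*r),'ang',ang, 'reach',np.hypot(*k))
k=piv+.078*np.array([np.cos(ang),np.sin(ang)])
s=env.sense();print(np.round(rot(s['orientation']),3))
print(go(s,k,.400,ang+np.pi/2),go(s,k,.285,ang+np.pi/2),s['joint_pos'])
E
```

```text
[0.51836879 0.13141992 0.106     ] [0.52049262 0.13172439 0.106     ] knob [0.51943071 0.13157215] r 0.0782319693554176 ang -1.1601451415218866 reach 0.5358353212312372
[[-0.937  0.348 -0.   ]
 [ 0.348  0.937 -0.   ]
 [ 0.    -0.    -1.   ]]
[-0.735 -0.409  0.008  1.536] [-0.735 -0.409  0.199  1.536] [ 1.14841456e+00  3.00092528e-01  1.52118648e+00  1.98494482e-06
  1.32070047e+00 -6.66198278e-02]
```

Both views agree to 2 mm, and the pin-to-knob distance comes out at 78.2 mm against the given 78. I'll go above the knob.

```bash
python3 -m handwheel '[-0.735,-0.409,0,0,0,1,-0.735,-0.409,0,0,0,1,-0.735,-0.409,0,0,0,1,-0.735,-0.409,0,0,0,1,-0.735,-0.409,0,0,0,1,-0.735,-0.409,0,0,0,1,-0.735,-0.409,0,0,0,1,-0.735,-0.409,0,0,0,1]' 0 10; python3 - <<'E'
from plan import *
s=env.sense();k=piv+.078*np.array([np.cos(-1.16),np.sin(-1.16)])
print(go(s,k,.4,.69),go(s,k,.285,.69))
E
```

```text
t: 1.1
tcp_pos: [0.4524, 0.2096, 0.4048]
orientation: [0.0, 0.426, 0.905, 0.0]
ft_force: [0.6, 0.2, 0.0]
opening: 0.0474
grasp_force: 0.0
[-0.171  0.003  0.008  0.003] [-0.171  0.003  0.2    0.003]
```

```bash
python3 -m handwheel '[-0.171,0.003,0.05,0,0,0,-0.171,0.003,0.05,0,0,0,-0.171,0.003,0.05,0,0,0,-0.171,0.003,0.05,0,0,0,-0.171,0.003,0.05,0,0,0]'; python3 - <<'E'
from plan import *
s=env.sense();k=piv+.078*np.array([np.cos(-1.16),np.sin(-1.16)])
print(s['tcp_pos'],go(s,k,.285,.69))
f=eyes.grab_frame("wrist");cv2.imwrite("pics/w1.png",f['color'][...,::-1])
# where should the knob cap appear
T=np.linalg.inv(np.array(f['tool_from_camera']))
p=rot(s['orientation']).T@(np.r_[k,.106]-s['tcp_pos']);q=T[:3,:3]@p+T[:3,3]
print(cv2.projectPoints(q.reshape(1,3),np.zeros(3),np.zeros(3),np.array(f['camera_matrix']),np.array(f['dist']))[0])
E
```

```text
t: 1.6
tcp_pos: [0.5178, 0.1343, 0.375]
orientation: [0.0, 0.425, 0.905, 0.0]
ft_force: [-0.6, 1.0, -0.1]
opening: 0.0471
grasp_force: 0.0
[0.51781545 0.13434363 0.3750007 ] [-0.005 -0.001  0.15   0.004]
[[[313.31593446 212.67760601]]]
```

View pics/w1.png

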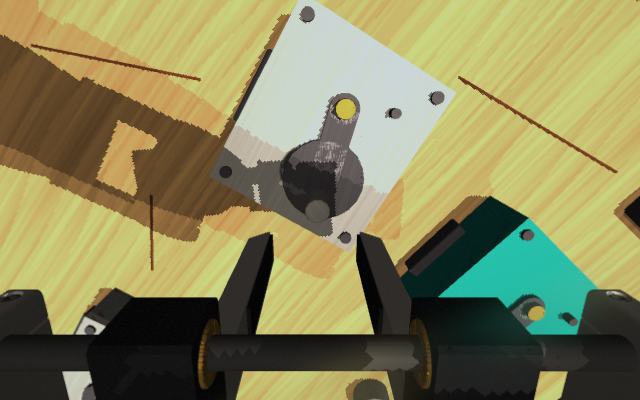

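The wrist view shows the knob cap at (317,211) against the predicted (313,213), about 2 mm off and centred between the open fingers. Now I'll descend.

```bash
python3 -m handwheel '[-0.004,0,0.08,0,0,0,-0.004,0,0.15,0,0,0,-0.004,0,0.15,0,0,0,-0.004,0,0.15,0,0,0]'; python3 - <<'E'
from plan import *
s=env.sense()
for da in (.15,.3,.45,.6,.75,.9,1.05,1.2,1.3):
    a=-1.16+da;print(da,go(s,piv+.078*np.array([np.cos(a),np.sin(a)]),.285,.69+da*.5))
E
```

```text
t: 2.05
tcp_pos: [0.5198, 0.1326, 0.2861]
orientation: [0.0, 0.425, 0.905, 0.0]
ft_force: [0.4, -0.7, 0.3]
opening: 0.0473
grasp_force: 0.0
0.15 [-0.005  0.018  0.002 -0.138]
0.3 [-0.006  0.037  0.002 -0.281]
0.45 [-0.004  0.056  0.002 -0.425]
0.6 [ 0.001  0.075  0.002 -0.568]
0.75 [ 0.008  0.093  0.002 -0.711]
0.9 [ 0.018  0.11   0.002 -0.854]
1.05 [ 0.031  0.125  0.002 -0.998]
1.2 [ 0.045  0.138  0.002 -1.141]
1.3 [ 0.056  0.145  0.002 -1.236]
```

```bash
python3 -m handwheel '[-0.005,0.018,0.002,0,0,-0.14,-0.006,0.037,0.002,0,0,-0.28,-0.004,0.056,0.002,0,0,-0.42,0.001,0.075,0.002,0,0,-0.56,0.008,0.093,0.002,0,0,-0.7,0.018,0.11,0.002,0,0,-0.84,0.031,0.125,0.002,0,0,-1,0.045,0.138,0.002,0,0,-1]'; python3 - <<'E'
from plan import *
f=eyes.grab_frame("wrist");s=env.sense();cv2.imwrite("pics/w2.png",f['color'][...,::-1])
print(s['tcp_pos'],s['ft_force'])
E
```

```text
t: 2.85
tcp_pos: [0.5667, 0.2063, 0.2866]
orientation: [0.002, 0.176, 0.984, 0.001]
ft_force: [1.5, -0.8, 0.1]
opening: 0.0467
grasp_force: 0.6
[0.5664929  0.20767352 0.28617255] [0.065602   2.05436006 0.23437798]
```

View pics/w2.png

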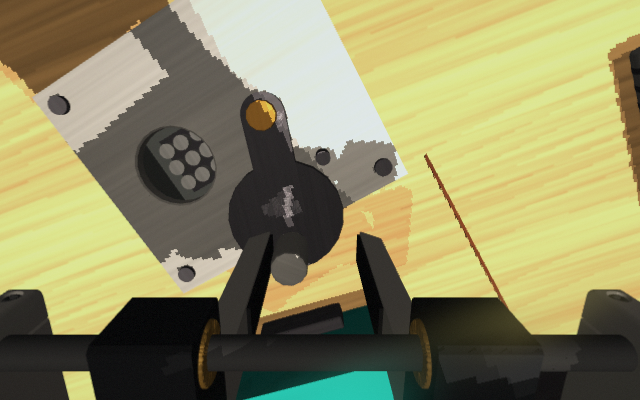

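The port at (176,164) is fully exposed and the knob is at (289,268), so the cover has opened about 1.2 rad. I'll back off from the knob by 12 mm and rise.

```bash
python3 -m handwheel '[0,-0.01,0,0,0,0,0,-0.02,0,0,0,0,0,-0.02,0,0,0,0,0,-0.02,-0.08,0,0,0,0,-0.02,-0.16,0,0,0,0,-0.02,-0.24,0,0,0,-0.08,-0.02,-0.24,0,0,0,-0.16,-0.02,-0.24,0,0,0]'; python3 -m handwheel '[0,0.08,0,0,0,0,0,0.16,0,0,0,0,0,0.24,0,0,0,0,0,0.3,0,0,0,0,0,0.3,0,0,0,0,0,0.3,0,0,0,0]'; python3 - <<'E'
from plan import *
f=eyes.grab_frame("side");g=eyes.grab_frame("top")
o=np.hstack([cv2.resize(x['color'][...,::-1],(400,250)) for x in(f,g)])
b=np.hstack([cv2.resize(f['color'][120:270,220:460,::-1],(400,250)),cv2.resize(g['color'][130:255,190:390,::-1],(400,250))])
cv2.imwrite("pics/end.png",np.vstack([o,b]))
E
```

```text
t: 3.7
tcp_pos: [0.6525, 0.16, 0.4307]
orientation: [0.002, 0.177, 0.984, 0.001]
ft_force: [0.9, 0.1, -0.4]
opening: 0.0471
grasp_force: 0.0
t: 4.3
tcp_pos: [0.7152, 0.3294, 0.426]
orientation: [-0.001, 0.177, 0.984, -0.001]
ft_force: [0.5, -0.5, -0.1]
opening: 0.0472
grasp_force: 0.0
```

View pics/end.png

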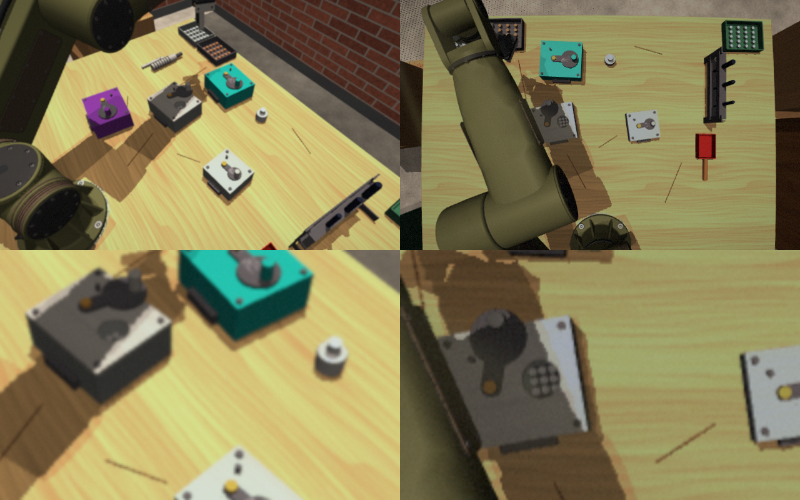

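The final views show the port wholly uncovered, the disc swung to about 1.2–1.3 rad, the small cover shut and the gripper well clear.

```bash
python3 -c "
from cell import env
print(env.close_job())"
```

```text
the job is handed in; nothing more can be done
None
```

The job is handed in: the last pictures show the large hopper's cover swung to about 1.2 rad with its port fully clear, the small cover shut, and the arm clear of everything at 4.3 s; no verdict was returned.

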